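# Put away the tape tray of the craft-table organiser

## Robot

A 6-joint arm with a two-finger parallel gripper is mounted at the origin on the work surface. World frame = base frame: x ahead of the robot, y to its left, z up, the work surface at z = 0. Lengths are in mm, angles in rad, forces in N, time in s.
With the tool pointing down it reaches from about 400 to 925 mm from the base axis. Payload 12.5 kg.
Tool frame: the origin (TCP) lies midway between the tips of the shut fingers; the grasp point (between the pads) lies 19 mm behind it; z points along the fingers, y is the line along which they close (so a half turn about z gives the same grasp; the last joint's range is limited). The gripper opens to 95 mm and grips with 3 to 60 N. Pads are 20 mm wide; open, the fingers measure 119 mm over their backs; the gripper's body (75 mm by 180 mm) begins 59 mm behind the grasp point.
Start: joints at [1.128, 0.491, 1.559, -0, 1.092, -0.106], TCP at [206.527, 589.91, 214.661] pointing down, gripper open.
Joint ranges: [-3.1, 3.1], [-0.84, 2.19], [0.05, 2.79], [-1.13, 4.28], [0.06, 2.93], [-2.69, 2.69]. Speed limits (rad/s): [2.22, 2.22, 2.79, 3.14, 3.14, 3.14].

## Interface

Orientations are given as [roll, pitch, yaw] about the fixed x, y, z axes, in that order (R = Rz(yaw) Ry(pitch) Rx(roll)).
In Python, from cell import * gives the robot as it stands. The module is installed in compiled form; this text tells all that it offers.
- The arm moves only by the tool arm_command, never from a script. Its arguments are lists of equal length, an entry for each row: "delta_pos": the shift along the world's x, y, z in units of 250 mm (1.0 is 250 mm), a list of three; "delta_rot": the turn, a rotation vector about the world's x, y, z in units of 90 degrees (1.0 is 90 degrees), a list of three; "claw": the closure, from 0 (fully open) to 1 (shut). In form: {"delta_pos": [[tx, ty, tz], ...], "delta_rot": [[wx, wy, wz], ...], "claw": [claw, ...]}. A call has exactly 5 rows; each row is the pose to reach, as a shift and turn from the pose commanded when the call began; what a row does not reach only later rows make up. A row lasts 1/12 s, in which the tool goes at most 41.7 mm and 7.16 degrees, less where a joint would pass 70% of its speed; a pose out of reach is approached as far as the arm can. A call with a number of a shift or a turn outside -1 to 1 is refused whole. A call with a gripper value outside its range is refused whole. The fingers move at their own pace and stop on an object; the grip force is fixed at half the most. Time passes only in rows, so rows that repeat a pose let the fingers close, or fill a call up. It gives the time, the measured TCP pose, the force, the opening and the grip force at its end, in the units of the state.
- state(): the state, without advancing time (a new reading comes with each control period).
- read_camera(name): name is "scene" or "top" or "wrist"; returns the picture (400x640x3 uint8, red, green, blue); there is no depth.
- calibration(name): a dict with "camera_matrix" (3x3 intrinsics, pixels), "k1" (the pictures are not rectified: a ray, as slopes to the right and down, at radius r is drawn at 1 + k1 r^2 times it, then the intrinsics apply), "T" (4x4, takes a point from camera to world coordinates). Camera axes: x right, y down, z forward; pixel columns grow to the right and rows downward; lengths in mm; the calibration is good to about 2 mm. A picture is of the moment at which its call begins: read the wrist's pose just before it. calibration takes no time and is no camera call; for the wrist camera it gives the pose at the moment of the call.
- job_done(): hands the job in; it is judged then, once.
The state is a dict: "t": time; "joints": joint angles; "qvel": joint speeds; "tau": joint torques, N m; "eef_pos": TCP position; "tcp_rot": TCP orientation; "ft_force": force on the tool from outside, world axes, zero at the start; "moment": the same for the moment, N m; "opening": opening from 0.0 (shut) to 1.0 (fully open); "grip_force": force on a finger pad.
Only numpy, scipy, OpenCV 4.12 (cv2) and the standard library are available. Lean on these libraries where they do the work, as an engineer would, in place of code of your own. Each camera call takes 0.05 s, during which the arm holds its last target. There are 200 camera calls.

## Task

Two tray organisers stand on the craft table with their trays locked fully out. Put away the tray that holds the two rolls of tape: press the black release lever beside that tray all the way down, so that it stays down and unlocks the slide, then push the tray by its front panel fully home and let go. Leave the other tray, the one with the rubber stamp, out as it is.

Things in the scene. Friction and masses are not known exactly. Their poses are not given: they have to be found in the camera images.
- tape_unit: White organiser, fixed, whose tray holds two flat tape rolls (60, 48 mm wide). Origin: centre of housing's underside, on the table; x: the way the tray closes; y: left seen from the front; z up. Housing 200 (x) x 196 x 74 mm high, mouth at x = -100. Tray's front panel 192 wide, 12 thick, z 10 to 54, outer face at x = -242 when out, -112 when home. Tray walls 30 mm high.
- tape_lever (a joint): Black rocker lever on the tape tray, in the gap along its right (-y) wall, 22 mm wide. Rad: 0 up (locked), 0.35 fully down; unlocked above 0.25. In tape_unit's frame, tray out: pivot x = -145, z = 40 mm; ribbed finger pad 28 mm long centred at x = -181, y = -62, top at z = 48, about 36 when fully down. Press straight down; it moves with about 4 N and stays where left.
- tape_tray (a joint): Travel of the tape tray, m: 0 fully out, 0.13 fully home (its stop); it grows as the tray closes. Up to 3 mm of play while locked. Unlocked, it slides with 2 to 4 N and stays where it is left. The lever rides with it into the housing.
- stamp_tray (a joint): Travel of the tray of the other, like organiser, which holds a wooden rubber stamp with a knob (45 x 30 mm) and an eraser instead of tape; m, 0 fully out, grows as it closes. To be left out.

How it is judged (in metres and radians):
On the way:
1. the tape tray's release lever is pressed down while the tray is still out (value of joint tape_lever above 0.25 rad and value of joint tape_tray below 0.03 m), for 0.1 s.
At the end, for the whole second after the job is handed in: The tape tray is home (within 12 mm of its stop) and at rest, its lever still down (above 0.2 rad), and the stamp tray is still out (moved less than 15 mm) (value of joint tape_tray above 0.118 m and value of joint tape_lever above 0.2 rad and velocity of joint tape_tray below 0.01 m/s and value of joint stamp_tray below 0.015 m); the robot touches nothing.
It fails at once if the stamp tray is pushed in by more than 15 mm (value of joint stamp_tray above 0.015 m).
It also fails if it takes over 38 s, if anything falls off the work surface, if the arm or the gripper's body presses on something with over 40 N, if the wrist force passes 120 N, or if a joint passes its speed limit or range.

## Working session

There is one attempt and no reset: what is moved stays moved. The work goes in short steps, Python scripts to look and compute and a tool call to move; the robot and the scene stay as the last step left them, time stands still between calls to the robot, and variables do not carry over. Pictures are saved under pics/ and viewed, at most 10 in all, crops included, and the job is handed in when it is done.

Besides the shell and the picture viewer there is one more tool, called after "Emit:" as name(argument=value, ...) on one line, values as JSON. arm_command: Moves the arm, as the interface text tells. Shifts and turns lie within -1 to 1; 1 stands for 250 mm of shift or 90 degrees of turn. Its arguments: {"type":"object","properties":{"delta_pos":{"type":"array"},"delta_rot":{"type":"array"},"claw":{"type":"array"}},"required":["delta_pos","delta_rot","claw"]}

```bash
mkdir -p pics; python3 - <<'E'
from cell import *
import cv2,numpy as np
for n in("scene","top"):
    im=read_camera(n); cv2.imwrite(f"pics/{n}0.png",im[:,:,::-1])
    c=calibration(n); print(n,np.round(c["camera_matrix"],1).tolist(),c["k1"],np.round(c["T"],3).tolist())
s=state();print(s)
E
```

```text
scene [[476.9, 0.0, 319.6], [0.0, 476.9, 203.5], [0.0, 0.0, 1.0]] -0.007958096460918003 [[-0.566, 0.649, -0.508, 1183.874], [0.824, 0.459, -0.332, 289.052], [0.017, -0.607, -0.795, 841.604], [0.0, 0.0, 0.0, 1.0]]
top [[449.8, 0.0, 323.0], [0.0, 449.8, 204.4], [0.0, 0.0, 1.0]] -0.07763370118629953 [[-0.022, -0.977, 0.211, 476.711], [-1.0, 0.023, 0.001, -31.976], [-0.006, -0.211, -0.978, 979.151], [0.0, 0.0, 0.0, 1.0]]
{'t': 0.1, 'joints': array([ 1.12840996e+00,  4.91538805e-01,  1.55940598e+00,  9.23666581e-06,
        1.09173631e+00, -1.05601438e-01]), 'qvel': array([-0.00081174, -0.00158291, -0.00151617,  0.00041898,  0.00172729,
        0.00037259]), 'tau': array([ 1.89519742e-03, -6.13625765e+01, -2.58607364e+01,  6.93254918e-02,
        4.70473222e-02, -2.63178953e-05]), 'eef_pos': array([206.41122042, 589.68550396, 214.08962004]), 'tcp_rot': array([-3.14051113e+00, -1.22874676e-04,  2.80480339e+00]), 'ft_force': array([-0.33840728,  0.29577509,  0.66646661]), 'moment': array([ 0.00509156,  0.06541401, -0.0196133 ]), 'grip_force': 0.0, 'opening': 1.0009389931248789}
```

View pics/top0.png

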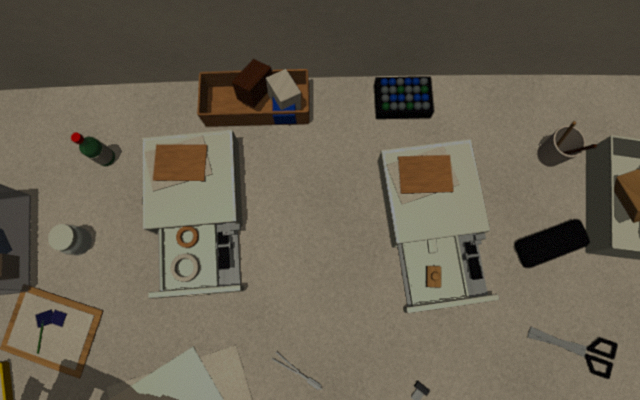

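View pics/scene0.png

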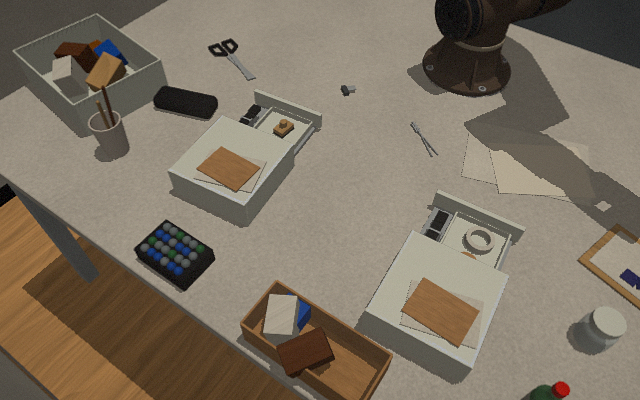

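The top view shows the tape unit on the left: housing corners near (143,137), (233,131), (238,222), its panel from (149,294) to (241,289), and the black lever near (224,250). The stamp unit is on the right, with its lever near (474,260). The scene view agrees, with tape at (478,238) and the lever at (437,222).

```bash
cat > h.py <<'E'
import cv2,numpy as np
from cell import *
def ray(n,px,z):
    c=calibration(n);K=np.array(c["camera_matrix"]);T=np.array(c["T"])
    d=cv2.undistortPoints(np.array([[px]],float),K,np.array([c["k1"],0,0,0,0.]))[0,0]
    v=T[:3,:3]@[d[0],d[1],1];o=T[:3,3];return (o+v*(z-o[2])/v[2])
def proj(n,p):
    c=calibration(n);T=np.linalg.inv(np.array(c["T"]));r,_=cv2.Rodrigues(T[:3,:3])
    return cv2.projectPoints(np.array([p],float),r,T[:3,3],np.array(c["camera_matrix"]),np.array([c["k1"],0,0,0,0.]))[0][0,0]
E
python3 - <<'E'
from h import *
im=cv2.imread("pics/top0.png")
cv2.imwrite("pics/crop.png",cv2.resize(im[120:310,135:250],None,fx=5,fy=5,interpolation=cv2.INTER_CUBIC)[350:950])
g=im.max(2)
for z0,lab in((48,"top"),):
    m=np.zeros_like(g);m[228:275,212:240]=(g[228:275,212:240]<45)*255
    n,l,s,c=cv2.connectedComponentsWithStats(m)
    for i in range(1,n):
        if s[i][4]>8: print(s[i],c[i],ray("top",c[i],48))
for z,p in((74,(143,137)),(74,(233,131)),(74,(238,222)),(74,(143,228)),(54,(149,293)),(54,(241,288))): print(p,ray("top",p,z).round(1))
E
```

```text
[216 232  13  12 118] [221.74576271 238.19491525] [609.97878693 182.59697864  48.        ]
[231 242   2   8  14] [231.42857143 245.5       ] [594.19398937 161.86056561  48.        ]
[217 247  13  23 265] [223.2754717  257.65283019] [569.14168268 178.477619    48.        ]
(143, 137) [830.2 355.2  74. ]
(233, 131) [837.6 158.6  74. ]
(238, 222) [639.  143.8  74. ]
(143, 228) [630.6 341.9  74. ]
(149, 293) [498.5 330.   54. ]
(241, 288) [506.  139.5  54. ]
```

View pics/crop.png

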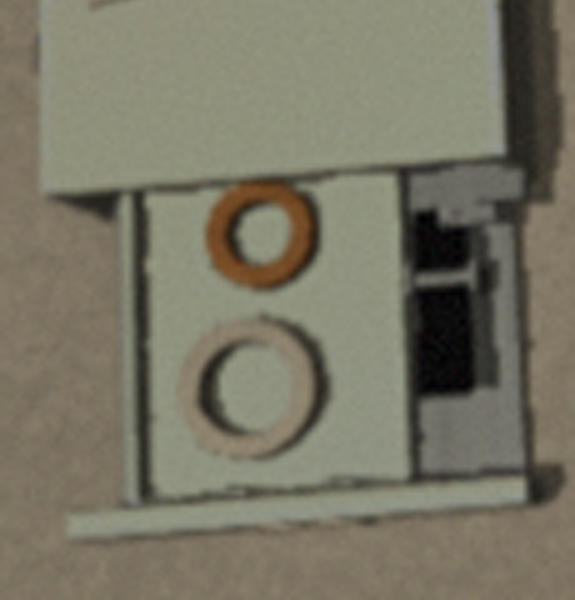

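The crop shows the pad as a black blob at about (417–475, 285–393) in crop pixels. The housing front edge runs (42,193)–(503,158), and the panel's outer top edge runs (68,540)–(527,503).

```bash
python3 - <<'E'
from h import *
f=lambda p,z:ray("top",(135+p[0]/5-.4,190+p[1]/5-.4),z)[:2]
A,B=f((42,193),74),f((503,158),74);P,Q=f((68,540),54),f((527,503),54)
bl,br=ray("top",(143,137),74)[:2],ray("top",(233,131),74)[:2]
pads=[f(p,48) for p in((417,393),(475,393))]
for a,b in((A,B),(P,Q),(bl,br)): print(a.round(1),b.round(1),np.linalg.norm(a-b).round(1),np.degrees(np.arctan2((b-a)[0],(a-b)[1])).round(2))
print(np.degrees([np.arctan2(*(p-q)[::-1]) for p,q in((bl,A),(br,B))]),pads)
O=(A+B+bl+br)/4
for yaw in(3,3.5):
    t=np.radians(yaw);R=np.array([[np.cos(t),-np.sin(t)],[np.sin(t),np.cos(t)]])
    print(yaw,O,"pad",O+R@[-181,-62],"panel mid",O+R@[-242,0],"from panel",(P+Q)/2)
    for w in(O+R@[-181,-62]).tolist()+[48],(O+R@[-242,96]).tolist()+[54]: print(proj("scene",w),proj("top",w))
E
```

```text
[630.2 341.8] [640.8 149.6] 192.5 3.17
[489.2 331.2] [501.6 141.5] 190.1 3.76
[830.2 355.2] [837.6 158.6] 196.8 2.17
[3.8232162  2.60598098] [array([547.5026155 , 189.04442112]), array([547.08282384, 164.84400068])]
3 [734.69619357 251.30792613] pad [557.18907706 179.92008689] panel mid [493.02784616 238.64262472] from panel [495.41044536 236.36443512]
[441.08016886 215.252006  ] [222.46689097 263.43158088]
[525.89825096 226.52839797] [146.59984894 298.19536447]
3.5 [734.69619357 251.30792613] pad [557.81880451 178.37378297] panel mid [493.14757235 236.53417956] from panel [495.41044536 236.36443512]
[440.26837511 215.10451289] [223.21287348 263.11385687]
[524.99413061 225.78564518] [147.60869323 298.54067066]
```

Emit:
arm_command(delta_pos=[[0.1,-0.118,0],[0.2,-0.236,0],[0.3,-0.354,0],[0.4,-0.472,0],[0.5,-0.59,0]], delta_rot=[[0,0,-0.053],[0,0,-0.107],[0,0,-0.16],[0,0,-0.213],[0,0,-0.267]], claw=[1,1,1,1,1])

```text
t: 0.52
eef_pos: [332.1, 440.9, 214.4]
tcp_rot: [-3.141, 0.0, 2.382]
ft_force: [-0.2, 1.8, -1.2]
opening: 0.708
grip_force: 0.0
```

Emit:
arm_command(delta_pos=[[0.1,-0.118,0],[0.2,-0.236,0],[0.3,-0.354,0],[0.4,-0.472,0],[0.5,-0.59,0]], delta_rot=[[0,0,-0.053],[0,0,-0.107],[0,0,-0.16],[0,0,-0.213],[0,0,-0.267]], claw=[1,1,1,1,1])

```text
t: 0.93
eef_pos: [457.4, 293.2, 214.5]
tcp_rot: [-3.141, 0.0, 1.962]
ft_force: [0.8, 0.7, 0.3]
opening: 0.357
grip_force: 0.0
```

Emit:
arm_command(delta_pos=[[0.1,-0.115,0],[0.2,-0.231,0],[0.3,-0.346,0],[0.402,-0.463,0],[0.402,-0.463,-0.12]], delta_rot=[[0,0,-0.053],[0,0,-0.105],[0,0,-0.158],[0,0,-0.21],[0,0,-0.21]], claw=[1,1,1,1,1])

```text
t: 1.35
eef_pos: [562.9, 175.1, 188.2]
tcp_rot: [3.132, -0.0, 1.627]
ft_force: [0.8, 1.0, -0.5]
opening: 0.024
grip_force: 0.0
```

Emit:
arm_command(delta_pos=[[0,0,-0.12],[0,0,-0.24],[0,0,-0.38],[0,0,-0.38],[0,0,-0.38]], delta_rot=[[0,0,0],[0,0,0],[0,0,0],[0,0,0],[0,0,0]], claw=[1,1,1,1,1])

```text
t: 1.77
eef_pos: [556.4, 179.0, 88.8]
tcp_rot: [-3.138, 0.0, 1.636]
ft_force: [-1.1, -0.0, 1.2]
opening: 0.005
grip_force: 0.0
```

```bash
python3 - <<'E'
from h import *
im=read_camera("top");cv2.imwrite("pics/a.png",im[:,:,::-1]); s=read_camera("scene")
a=cv2.resize(im[190:310,135:255,::-1],(480,480));b=cv2.resize(s[170:290,380:440+20,::-1],(320,480))
cv2.imwrite("pics/a.png",np.hstack([a,b]));print(state()["eef_pos"],state()["tcp_rot"])
E
```

```text
[557.84409091 179.41674828  91.33708241] [ 3.13965536e+00 -2.38946787e-04  1.63630314e+00]
```

View pics/a.png

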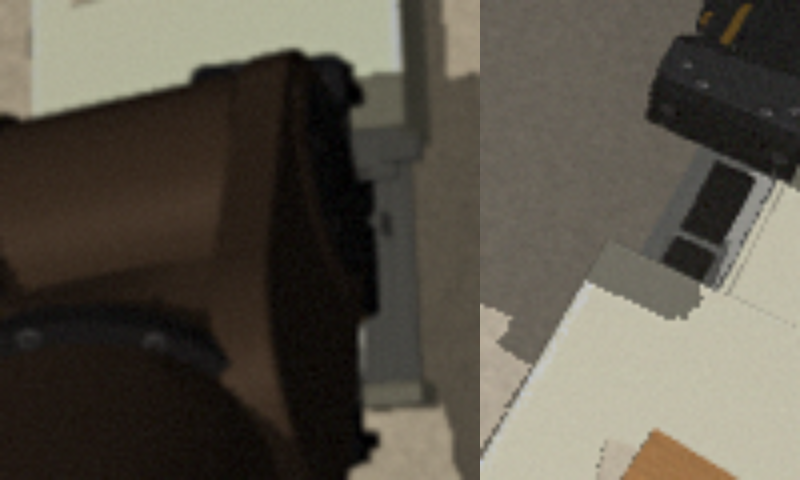

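The pictures show the arm over the tape tray, with the pad visible at composite (725,200) just ahead of the gripper, as expected.

Emit:
arm_command(delta_pos=[[0,-0.005,-0.08],[0,-0.005,-0.14],[0,-0.005,-0.155],[0,-0.005,-0.165],[0,-0.005,-0.175]], delta_rot=[[0,0,0],[0,0,0],[0,0,0],[0,0,0],[0,0,0]], claw=[1,1,1,1,1])

```text
t: 2.28
eef_pos: [557.8, 178.2, 47.4]
tcp_rot: [3.139, -0.0, 1.636]
ft_force: [-2.6, -0.3, 4.6]
opening: 0.002
grip_force: 2.2
```

Emit:
arm_command(delta_pos=[[0,0,-0.01],[0,0,-0.02],[0,0,-0.03],[0,0,-0.035],[0,0,-0.035]], delta_rot=[[0,0,0],[0,0,0],[0,0,0],[0,0,0],[0,0,0]], claw=[1,1,1,1,1])

```text
t: 2.7
eef_pos: [557.4, 178.0, 37.2]
tcp_rot: [3.141, -0.0, 1.636]
ft_force: [-0.2, 1.1, 2.6]
opening: -0.0
grip_force: 1.1
```

Emit:
arm_command(delta_pos=[[0,0,-0.004],[0,0,-0.008],[0,0,-0.01],[0,0,-0.01],[0,0,-0.01]], delta_rot=[[0,0,0],[0,0,0],[0,0,0],[0,0,0],[0,0,0]], claw=[1,1,1,1,1])

```text
t: 3.12
eef_pos: [557.8, 178.1, 35.7]
tcp_rot: [3.139, -0.0, 1.636]
ft_force: [-1.9, 1.0, 13.8]
opening: 0.011
grip_force: 6.6
```

Emit:
arm_command(delta_pos=[[0,0,0.1],[0,0,0.24],[-0.12,0.07,0.24],[-0.25,0.14,0.24],[-0.37,0.21,0.24]], delta_rot=[[0,0,0],[0,0,0],[0,0,0],[0,0,0],[0,0,0]], claw=[1,1,1,1,1])

```text
t: 3.53
eef_pos: [463.2, 230.4, 94.8]
tcp_rot: [3.141, 0.0, 1.635]
ft_force: [0.0, 1.1, -0.1]
opening: 0.004
grip_force: 0.0
```

Emit:
arm_command(delta_pos=[[-0.1,0.03,0],[-0.1,0.03,0],[-0.1,0.03,0],[-0.1,0.03,0],[-0.1,0.03,0]], delta_rot=[[0,0,0],[0,0,0],[0,0,0],[0,0,0],[0,0,0]], claw=[1,1,1,1,1])

```text
t: 3.95
eef_pos: [440.6, 237.6, 94.6]
tcp_rot: [3.141, -0.0, 1.635]
ft_force: [0.5, -0.2, 0.8]
opening: 0.005
grip_force: 0.0
```

```bash
python3 - <<'E'
from h import *
im=read_camera("top"); s=read_camera("scene")
a=cv2.resize(im[190:310,135:255,::-1],(480,480));b=cv2.resize(s[170:290,380:440+20,::-1],(320,480))
cv2.imwrite("pics/b.png",np.hstack([a,b]));print(state()["eef_pos"],state()["tcp_rot"],state()["ft_force"])
E
```

```text
[440.36960239 237.50260047  94.47168012] [3.14136830e+00 5.24879285e-05 1.63512798e+00] [-0.32451042 -0.83316988 -0.10692801]
```

View pics/b.png

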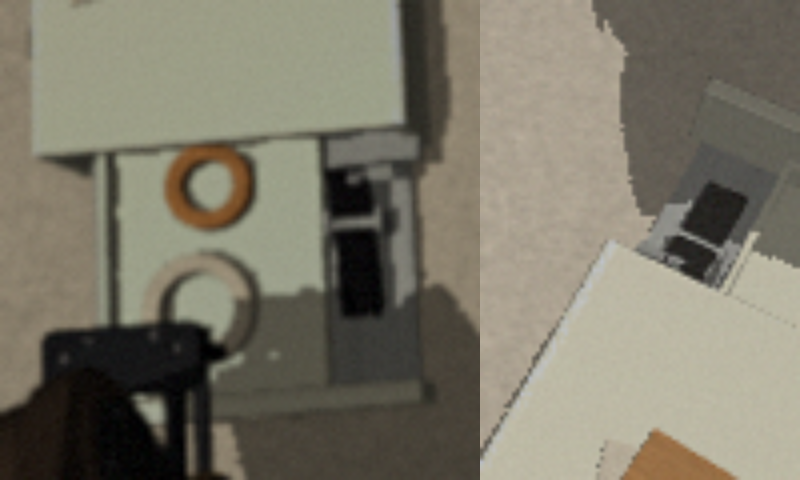

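The picture shows the lever tilted down: in the composite its pad is now at (360,275), clear of the rear part. The tray is still out, so next I go down in front of the panel and push.

Emit:
arm_command(delta_pos=[[0,0,-0.13],[0,0,-0.266],[0.04,0.002,-0.266],[0.08,0.005,-0.266],[0.12,0.007,-0.266]], delta_rot=[[0,0,0],[0,0,0],[0,0,0],[0,0,0],[0,0,0]], claw=[1,1,1,1,1])

```text
t: 4.47
eef_pos: [471.6, 239.8, 29.2]
tcp_rot: [3.141, -0.0, 1.636]
ft_force: [0.7, -0.2, 0.6]
opening: 0.005
grip_force: 0.0
```

Emit:
arm_command(delta_pos=[[0.03,0.002,0],[0.06,0.004,0],[0.09,0.006,0],[0.12,0.007,0],[0.15,0.009,0]], delta_rot=[[0,0,0],[0,0,0],[0,0,0],[0,0,0],[0,0,0]], claw=[1,1,1,1,1])

```text
t: 4.88
eef_pos: [507.6, 242.0, 28.7]
tcp_rot: [3.141, -0.0, 1.636]
ft_force: [-3.1, 0.1, 2.4]
opening: 0.006
grip_force: 1.4
```

Emit:
arm_command(delta_pos=[[0.04,0.002,0],[0.08,0.005,0],[0.12,0.007,0],[0.16,0.01,0],[0.2,0.012,0]], delta_rot=[[0,0,0],[0,0,0],[0,0,0],[0,0,0],[0,0,0]], claw=[1,1,1,1,1])

```text
t: 5.3
eef_pos: [558.1, 245.0, 28.1]
tcp_rot: [3.142, -0.0, 1.636]
ft_force: [-2.9, 1.7, 1.8]
opening: 0.005
grip_force: 1.4
```

Emit:
arm_command(delta_pos=[[0.04,0.002,0],[0.08,0.005,0],[0.12,0.007,0],[0.15,0.009,0],[0.17,0.01,0]], delta_rot=[[0,0,0],[0,0,0],[0,0,0],[0,0,0],[0,0,0]], claw=[1,1,1,1,1])

```text
t: 5.72
eef_pos: [600.6, 247.5, 28.0]
tcp_rot: [3.141, -0.0, 1.636]
ft_force: [-2.5, 1.0, 0.8]
opening: 0.0
grip_force: 1.2
```

Emit:
arm_command(delta_pos=[[0.01,0.001,0],[0.02,0.001,0],[0.03,0.002,0],[0.035,0.002,0],[0.035,0.002,0]], delta_rot=[[0,0,0],[0,0,0],[0,0,0],[0,0,0],[0,0,0]], claw=[1,1,1,1,1])

```text
t: 6.13
eef_pos: [608.4, 247.9, 28.1]
tcp_rot: [3.141, 0.0, 1.636]
ft_force: [-0.5, 0.1, -1.1]
opening: 0.006
grip_force: 0.2
```

Not at the stop yet, so I advance in small steps until the force rises.

Emit:
arm_command(delta_pos=[[0.005,0,0],[0.01,0.001,0],[0.015,0.001,0],[0.02,0.001,0],[0.02,0.001,0]], delta_rot=[[0,0,0],[0,0,0],[0,0,0],[0,0,0],[0,0,0]], claw=[1,1,1,1,1])

```text
t: 6.55
eef_pos: [613.3, 248.2, 28.1]
tcp_rot: [-3.141, -0.0, 1.636]
ft_force: [-1.9, 0.8, -0.5]
opening: 0.004
grip_force: 0.9
```

Emit:
arm_command(delta_pos=[[0.005,0,0],[0.01,0.001,0],[0.015,0.001,0],[0.02,0.001,0],[0.02,0.001,0]], delta_rot=[[0,0,0],[0,0,0],[0,0,0],[0,0,0],[0,0,0]], claw=[1,1,1,1,1])

```text
t: 6.97
eef_pos: [613.5, 248.1, 28.0]
tcp_rot: [-3.131, 0.001, 1.637]
ft_force: [-24.9, -1.3, 13.3]
opening: 0.0
grip_force: 13.7
```

The tray has hit its stop: 25 N with no further motion. Now I back off and raise the arm away to check.

Emit:
arm_command(delta_pos=[[-0.03,-0.002,0],[-0.1,-0.006,0],[-0.25,-0.015,0],[-0.4,-0.024,0],[-0.55,-0.033,0]], delta_rot=[[0,0,0],[0,0,0],[0,0,0],[0,0,0],[0,0,0]], claw=[1,1,1,1,1])

```text
t: 7.38
eef_pos: [479.9, 239.9, 28.4]
tcp_rot: [3.14, -0.0, 1.636]
ft_force: [0.3, -0.1, -0.6]
opening: 0.007
grip_force: 0.0
```

Emit:
arm_command(delta_pos=[[0,0,0.16],[0,0,0.32],[0,0,0.48],[0,0,0.48],[0,0,0.48]], delta_rot=[[0,0,0],[0,0,0],[0,0,0],[0,0,0],[0,0,0]], claw=[1,1,1,1,1])

```text
t: 7.8
eef_pos: [482.1, 240.6, 150.7]
tcp_rot: [3.135, -0.002, 1.636]
ft_force: [0.1, 0.0, -0.7]
opening: 0.004
grip_force: 0.0
```

```bash
python3 - <<'E'
from h import *
cv2.imwrite("pics/c.png",read_camera("top")[:,:,::-1]);print(state()["eef_pos"],state()["ft_force"])
E
```

```text
[481.27104053 240.23374516 148.96243364] [-0.63527095  0.48429685 -0.85282849]
```

View pics/c.png

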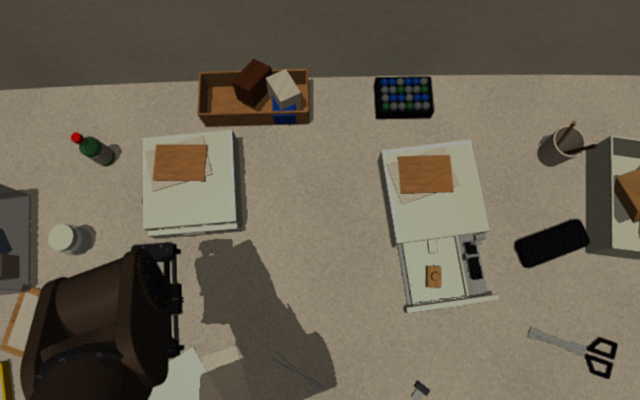

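The tape tray is home: its panel is flush at row ~230, columns 146–240. The stamp tray is still out at (450,303), and the arm is clear.

```bash
python3 -c "
from cell import *
print(job_done())"
```

```text
the job is handed in; nothing more can be done
None
```

The tape tray is pushed home against its stop with its lever pressed down first, the stamp tray is still out, the arm is clear, and the job is handed in; no verdict was returned.

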